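# Set the panel holder to size, load the ready blank and lock it

## Robot

A 6-joint arm with a two-finger parallel gripper is mounted at the origin on the work surface. World frame = base frame: x ahead of the robot, y to its left, z up, the work surface at z = 0. Lengths are in m, angles in rad, forces in N, time in s.
With the tool pointing down it reaches from about 0.3 to 0.775 m from the base axis. Payload 14.6 kg.
Tool frame: the origin (TCP) lies midway between the tips of the shut fingers; the grasp point (between the pads) lies 19 mm behind it (ctrl.pinch_z is the z of the grasp point in the tool frame, in m); z points along the fingers, y is the line along which they close (so a half turn about z gives the same grasp; the last joint's range is limited). The gripper opens to 94 mm and grips with 3 to 60 N. Pads are 16 mm wide; open, the fingers measure 119 mm over their backs; the gripper's body (75 mm by 177 mm) begins 78 mm behind the grasp point.
Start: joints at [1.192, 0.3, 1.521, -0, 1.321, -0.067], TCP at [0.169, 0.523, 0.205] pointing down, gripper open.
Joint ranges: [-3.03, 3.03], [-0.79, 2.21], [0.23, 2.52], [-1.04, 4.18], [0, 3.07], [-2.55, 2.55]. Speed limits (rad/s): [2.22, 2.22, 2.57, 3.14, 3.14, 3.14].

## Interface

Orientations are given as [roll, pitch, yaw] about the fixed x, y, z axes, in that order (R = Rz(yaw) Ry(pitch) Rx(roll)).
In Python, from station import ctrl, camera, ticket gives the robot as it stands. The module is installed in compiled form; this text tells all that it offers.
- The arm moves only by the shell command python3 -m inch 'ROWS' [FORCE]. ROWS is text: rows parted by semicolons, each of 7 numbers parted by spaces: the opening, from -1 (shut) to 1 (fully open), then the shift along the tool's x, y, z in units of 0.03 m (1.0 is 0.03 m), then the turn, a rotation vector about the tool's x, y, z in units of 10 degrees (1.0 is 10 degrees). In form: grip dx dy dz rx ry rz; .... A call has 1 to 10 rows; each row shifts and turns the commanded pose from where the row before left it, along the tool's axes as they then stand; what a row does not reach is not made up. A row lasts 1/8 s, in which the tool goes at most 62.5 mm and 10.7 degrees, less where a joint would pass 70% of its speed; a pose out of reach is approached as far as the arm can. A call with a number of a shift or a turn outside -1 to 1 is refused whole. A call with a gripper value outside its range is refused whole. The fingers move at their own pace and stop on an object; FORCE is the grip in N (left out, the last holds). Time passes only in rows, so rows that do not move let the fingers close. It gives the time, the measured TCP pose, the force, the opening and the grip force at its end, in the units of the state.
- ctrl.get_obs(): the state, without advancing time (a new reading comes with each control period).
- camera(name): name is "side" or "top"; returns a dict with "img" (384x512x3 uint8, blue, green, red), "range_z" (384x512 float32, m along the optical axis (not along the pixel's ray), 0 where there is no reading), "intrinsics" (3x3 intrinsics, pixels), "view" (4x4, takes a point from world to camera coordinates). Camera axes: x right, y down, z forward; pixel columns grow to the right and rows downward; lengths in m; the calibration is good to about 2 mm. A picture is of the moment at which its call begins.
- ticket.hand_in(): hands the job in; it is judged then, once.
The state is a dict: "time_s": time; "qpos": joint angles; "joint_vel": joint speeds; "tau": joint torques, N m; "ee_pos": TCP position; "eef_rot": TCP orientation; "force": force on the tool from outside, world axes, zero at the start; "moment": the same for the moment, N m; "grip_width": finger opening in m; "grip_force": force on a finger pad.
Only numpy, scipy, OpenCV 4.12 (cv2) and the standard library are available. Lean on these libraries where they do the work, as an engineer would, in place of code of your own. Each camera call takes 0.05 s, during which the arm holds its last target. There are 200 camera calls.

## Task

First take the roll of tape out of the panel holder and lay it flat in the shallow tray, then slide the holder's size stop fully to the end that suits the blank lying on the round pad: hard in towards the lock for the short blank, hard out away from the lock for the long one. Then lay that blank flat in the holder between the lock block and the stop, and last slide the lock knob fully home so its tongue covers the blank's edge. Leave the other blank on the square tile and do not knock away the ink jar or the eraser.

Things in the scene. Friction and masses are not known exactly. Their poses are not given: they have to be found in the camera images.
- holder: Fixed panel holder, long along its y. Origin on the table; plywood bed x +-43, y -135 to +115 mm, top at z 6 mm. Side rails along y, top z 12 mm, inner faces x +-34, outer x +-42 mm. A dark wooden lock block fills y -132 to -70 mm between the rails, top z 24 mm, and carries the lock; the size stop slides at the +y end. A loaded blank has its length along y.
- bed_short (a point): Point on top of the holder's bed (6 mm above the table) where the centre of the short blank's underside belongs: midway between lock block and size stop with the stop fully in, 4 mm of play on all four sides. Axes as the holder's.
- bed_long (a point): The same for the long blank, with the stop fully out. 4 mm of play on all four sides. Axes as the holder's.
- size_stop (a joint): Position of the size stop along the holder's +y, in m: 0 = end stop nearest the lock (short blank), 0.050 = end stop farthest from the lock (long blank). It starts in between and stays where it is left (about 2.5 N friction). Its inner face lies at holder y = 28 mm + this value.
- size_stop_top (a point): Centre of the top of the size stop's upright black grip, 54 mm above the table. Grip: 24 mm (holder x) by 14 mm (holder y), its upper 32 mm stand free above an aluminium carriage 64 x 24 mm whose top is 22 mm above the table. Axes as the holder's.
- lock (a joint): Position of the lock along the holder's +y, in m: 0 = open, 0.030 = fully home, its tongue then 14 mm over the edge of the blank. Starts within 10 mm of open (about 2 N friction).
- lock_top (a point): Centre of the top of the lock's black knob, 60 mm above the table. Knob: 20 mm (holder x) by 14 mm (holder y), 28 mm tall, on a flat steel tongue 22 mm wide and 5 mm thick with its underside 27 mm above the table; the tongue's tip is 35 mm ahead of the knob's centre towards +y. Axes as the holder's.
- blank_short: Short painting blank, a plain wooden panel with a white top face: 60 mm (its x) by 90 mm (its y), 18 mm thick, 90 g. Origin at the centre of its underside.
- blank_long: Long painting blank, of the same make: 60 mm (its x) by 140 mm (its y), 18 mm thick, 140 g. Origin at the centre of its underside.
- roll: Small roll of plain tape lying flat in the holder's bed: outer diameter 56 mm, inner 38 mm, 24 mm high. Origin at the centre of its underside.
- tray: Shallow open wooden tray, fixed, 120 x 120 mm outside, 22 mm high, walls and floor 4 to 5 mm thick. Origin at the centre of its underside.
- round_pad: Round cork pad, fixed, 170 mm in diameter, 4 mm thick: the blank lying on it is the one to load. Origin at the centre of its underside.
- square_tile: Square plain wooden tile, fixed, 160 x 160 mm, 4 mm thick: the blank lying on it stays there. Origin at the centre of its underside.
- ink_jar: Bystander: glass ink jar, 42 mm in diameter, 45 mm tall. Origin at the centre of its underside.
- eraser: Bystander: white eraser, 22 x 45 x 13 mm. Origin at the centre of its underside.
Not all that is in view belongs to the job. What is shaped like the blank_long but turquoise is not meant.

How it is judged:
By the outcome, as a careful person would: the job done as asked, in the order asked, and still so for the second after the job is handed in, with the robot touching nothing.
It also fails if it takes over 67 s, if anything falls off the work surface, if the arm or the gripper's body presses on something with over 40 N, if the wrist force passes 120 N, or if a joint passes its speed limit or range.

## Working session

There is one attempt and no reset: what is moved stays moved. The work goes in short steps, Python scripts to look and compute and a shell command to move; the robot and the scene stay as the last step left them, time stands still between calls to the robot, and variables do not carry over. Pictures are saved under pics/ and viewed, at most 10 in all, crops included, and the job is handed in when it is done.

```bash
mkdir -p pics
cat > h.py <<'E'
import numpy as np,cv2
from station import ctrl,camera
from scipy.spatial.transform import Rotation as R
def cloud(c):
    K=c["intrinsics"];V=np.linalg.inv(c["view"]);z=c["range_z"]
    v,u=np.mgrid[:384,:512]
    p=np.stack([(u-K[0,2])/K[0,0]*z,(v-K[1,2])/K[1,1]*z,z],-1)
    return p@V[:3,:3].T+V[:3,3]
E
python3 - <<'E'
from h import *
o=ctrl.get_obs();print(o, ctrl.pinch_z)
for n in("top","side"):
    c=camera(n);np.savez(n+"0.npz",**c);cv2.imwrite(f"pics/{n}0.png",cv2.resize(c["img"],(768,576)))
    print(np.linalg.inv(c["view"])[:3].round(3).tolist(),c["intrinsics"].tolist(),(c["range_z"]>0).mean())
E
```

```text
{'time_s': 0.0, 'qpos': array([ 1.19239338e+00,  3.00487302e-01,  1.52158890e+00, -2.70473357e-05,
        1.32068499e+00, -6.65927271e-02]), 'joint_vel': array([-0.00051755, -0.00135964, -0.0005795 , -0.00033407, -0.00028665,
       -0.00013805]), 'tau': array([-4.63274337e-04, -5.31804979e+01, -3.52723038e+01,  7.07690092e-02,
        2.45692651e-02, -1.60393733e-04]), 'ee_pos': array([0.16863845, 0.52323196, 0.20487413]), 'eef_rot': array([-3.14042496e+00, -5.16191426e-05,  2.82978912e+00]), 'force': array([-0.16103859, -0.4388182 , -0.09924761]), 'moment': array([-0.0570515 ,  0.05642236, -0.01871474]), 'grip_force': 0.0, 'grip_width': 0.09372372528486637} -0.0188
[[0.023, -0.99, 0.14, 0.324], [-0.999, -0.026, -0.019, 0.148], [0.023, -0.139, -0.99, 1.348]] [[434.85576639246875, 0.0, 252.53787443993136], [0.0, 434.85576639246875, 194.43854571412538], [0.0, 0.0, 1.0]] 0.9957682291666666
[[0.962, -0.164, 0.217, 0.214], [-0.272, -0.627, 0.73, -0.802], [0.017, -0.761, -0.648, 0.927]] [[462.3936017328514, 0.0, 254.2849642296584], [0.0, 462.3936017328514, 195.03519010565753], [0.0, 0.0, 1.0]] 0.9959055582682291
```

View pics/top0.png

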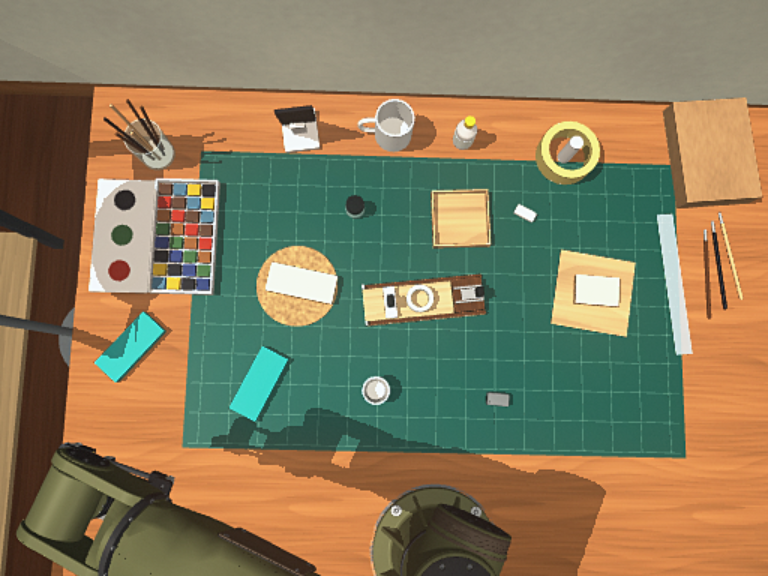

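View pics/side0.png

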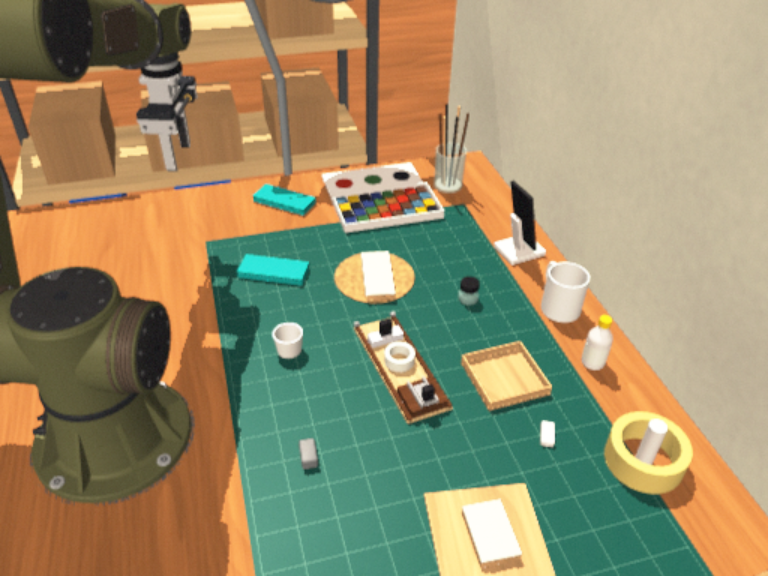

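The top view (768x576 px) shows the long blank on the round pad at (300,283) and the short blank on the tile at (597,290). The holder is at (425,300) with its lock at the right end (470,293), which is world -y. The stop's grip is at (391,300), the roll at (420,298), the tray at (461,218), the jar at (355,206) and the eraser at (525,213). Since the long blank is the one to load, the stop goes outward.

```bash
cat > m.py <<'E'
from h import *
def rect(P,m,name):
    n,l,s,_=cv2.connectedComponentsWithStats(m.astype(np.uint8),connectivity=4)
    for i in range(1,n):
        if s[i,4]<25: continue
        q=P[l==i]
        (cx,cy),(w,h),a=cv2.minAreaRect((q[:,:2]*1000).astype(np.float32))
        if w>h: w,h,a=h,w,a-90
        # a: dir of short side; long side direction = a+90
        la=(a+90+90)%180-90
        print(name,"ctr",round(cx,1),round(cy,1),"mean",(q[:,:2].mean(0)*1000).round(1),"size",round(w,1),round(h,1),"longdir",round(la,1),"z",(np.median(q[:,2])*1000).round(1),"n",s[i,4],"px",(s[i,0]+s[i,2]//2,s[i,1]+s[i,3]//2))
def scan(c):
    P=cloud(c);g=c["img"].astype(int);z=P[...,2];x=P[...,0];y=P[...,1]
    hsv=cv2.cvtColor(c["img"],cv2.COLOR_BGR2HSV);S=hsv[...,1];Vv=hsv[...,2]
    A=(x>.25)&(x<.72)&(y>-.4)&(y<.5)
    rect(P,A&(S<60)&(Vv>170)&(z>.008)&(z<.036),"white")
    B=(x>.38)&(x<.58)&(y>-.1)&(y<.26)
    rect(P,B&(z>.047)&(z<.07),"tall")
    rect(P,B&(z>.002)&(z<.07),"holder")
    rect(P,(x>.56)&(x<.72)&(y>-.1)&(y<.3)&(z>.006)&(z<.06),"tray/jar")
E
python3 - <<'E'
from m import *
for n in("top","side"):
    print(n);scan(dict(np.load(n+"0.npz")))
E
```

```text
top
white ctr 678.7 468.3 mean [676.2 466.7] size 8.2 80.0 longdir -0.3 z 23.1 n 38 px (np.int32(143), np.int32(139))
white ctr 691.0 -184.0 mean [ 690.4 -183.6] size 22.5 44.4 longdir 63.6 z 13.0 n 93 px (np.int32(350), np.int32(142))
white ctr 562.5 468.0 mean [548.  471.9] size 32.5 135.7 longdir -13.7 z 21.7 n 73 px (np.int32(136), np.int32(174))
white ctr 526.7 282.6 mean [526.8 282.5] size 60.0 139.6 longdir 79.2 z 22.3 n 872 px (np.int32(201), np.int32(189))
white ctr 527.6 -329.8 mean [ 527.6 -329.4] size 59.8 92.1 longdir 86.9 z 22.5 n 544 px (np.int32(398), np.int32(193))
white ctr 501.5 39.1 mean [500.6  39.1] size 52.5 55.4 longdir -0.7 z 29.5 n 141 px (np.int32(280), np.int32(199))
white ctr 491.3 99.2 mean [489.8  99.5] size 23.9 63.0 longdir 8.0 z 22.8 n 119 px (np.int32(260), np.int32(201))
white ctr 511.3 -60.9 mean [511.1 -60.2] size 24.2 30.3 longdir -72.7 z 32.1 n 59 px (np.int32(312), np.int32(196))
tall ctr 513.0 -79.8 mean [513. -79.] size 13.6 19.1 longdir 14.8 z 59.7 n 34 px (np.int32(320), np.int32(194))
tall ctr 492.3 99.6 mean [491.9  99.5] size 12.3 21.8 
[... 1945 characters left out ...]
ll ctr 491.0 98.5 mean [490.7  97.3] size 14.7 22.4 longdir -8.8 z 52.2 n 42 px (np.int32(257), np.int32(216))
tall ctr 512.9 -81.0 mean [513.1 -82.5] size 15.7 18.5 longdir 8.5 z 57.4 n 54 px (np.int32(285), np.int32(260))
holder ctr 512.6 229.9 mean [515.6 231.4] size 59.8 133.6 longdir 0.2 z 16.3 n 443 px (np.int32(250), np.int32(195))
holder ctr 504.9 37.3 mean [497.7  11.5] size 103.2 271.2 longdir -84.1 z 13.6 n 2228 px (np.int32(268), np.int32(245))
tray/jar ctr 689.9 174.7 mean [685.7 168.8] size 39.7 40.9 longdir -16.8 z 34.8 n 214 px (np.int32(313), np.int32(194))
tray/jar ctr 640.1 -17.2 mean [643.9 -14.6] size 78.6 152.6 longdir 48.3 z 16.1 n 290 px (np.int32(326), np.int32(249))
```

Run:
```python
from m import *
c=dict(np.load("top0.npz"));P=cloud(c).reshape(-1,3)
x,y,z=P.T
q=P[(x>.57)&(x<.72)&(y>-.11)&(y<.07)&(z>.015)&(z<.027)]
print("tray",cv2.minAreaRect((q[:,:2]*1000).astype(np.float32)),len(q))
for yaw in (6,7,8):
    a=np.radians(yaw);o=np.array([.502,.01])
    ex=np.array([np.cos(a),np.sin(a)]);ey=np.array([-np.sin(a),np.cos(a)])
    d=P[:,:2]-o;u=d@ex*1000;v=d@ey*1000
    m=(abs(u)<56)&(z>.0045)&(z<.03)
    print(yaw)
    for lo in range(-130,110,30):
        k=m&(v>lo)&(v<lo+30); print(lo,"u",np.percentile(u[k],[1,99]).round(1),np.mean(np.percentile(u[k],[1,99])).round(1))
    m2=(abs(u)<38)&(z>.0045)&(z<.03)&(abs(v)<150)
    for lo in (-38,-12,12): 
        k=m2&(u>lo)&(u<lo+26); print("v",np.percentile(v[k],[.5,99.5]).round(1))
    k=m&(abs(z-.024)<.002)&(v<-40);print("block v",np.percentile(v[k],[2,98]))
```

```text
tray ((666.0663452148438, -46.07244873046875), (108.86690521240234, 121.08352661132812), 0.8653129935264587) 153
6
-130 u [-51.6  51.9] 0.1
-100 u [-47.9  50.2] 1.1
-70 u [-47.2  47.9] 0.4
-40 u [-52.   42.9] -4.6
-10 u [-46.3  43.7] -1.3
20 u [-51.2  46.3] -2.4
50 u [-49.7  53.5] 1.9
80 u [-43.2  51.9] 4.3
v [-138.8  144.2]
v [-144.2  144.4]
v [-127.2  143.9]
block v [-381.68620618  -42.1937126 ]
7
-130 u [-53.7  49.9] -1.9
-100 u [-49.5  50.8] 0.6
-70 u [-47.7  46.8] -0.4
-40 u [-49.9  43.2] -3.3
-10 u [-47.7  42.4] -2.6
20 u [-50.4  46.8] -1.8
50 u [-53.5  53.3] -0.1
80 u [-50.3  53.4] 1.5
v [-141.4  144.8]
v [-142.9  145.2]
v [-127.7  143.7]
block v [-381.1887732   -41.97162449]
8
-130 u [-53.   47.9] -2.6
-100 u [-49.5  49.5] -0.0
-70 u [-42.7  45.9] 1.6
-40 u [-51.3  43. ] -4.2
-10 u [-48.  43.] -2.5
20 u [-49.9  43.2] -3.3
50 u [-52.9  49.8] -1.5
80 u [-52.6  51.9] -0.4
v [-142.7  145.7]
v [-142.8  146.9]
v [-132.9  143.2]
block v [-380.63102413  -42.52956854]
```

Run:
```python
from m import *
c=dict(np.load("top0.npz"));K=c["intrinsics"];V=np.linalg.inv(c["view"])
def cast(uv,z):
    d=np.c_[(uv-K[[0,1],[2,2]])/K[0,0],np.ones(len(uv))]@V[:3,:3].T
    return (V[:3,3]+d*((z-V[2,3])/d[:,2])[:,None])[:,:2]
hsv=cv2.cvtColor(c["img"],cv2.COLOR_BGR2HSV)
m=((hsv[...,0]<40)&(hsv[...,1]>50)&(hsv[...,2]>40)).astype(np.uint8)
m=cv2.morphologyEx(m,cv2.MORPH_CLOSE,np.ones((9,9)))
m=cv2.morphologyEx(m,cv2.MORPH_OPEN,np.ones((7,7)))
cs,_=cv2.findContours(m,cv2.RETR_EXTERNAL,cv2.CHAIN_APPROX_NONE)
for k in cs:
    k=k[:,0].astype(float)
    for z in (.009,.022):
        r=cv2.minAreaRect((cast(k,z)*1000).astype(np.float32))
        if 60<r[1][0]<300 and r[1][1]<300: print(z,np.round(r[0],1),np.round(r[1],1),round(r[2],1),k.mean(0).round())
im=c["img"].copy();s=im[110:230,220:400];s=cv2.resize(s,None,fx=4.4,fy=4.4,interpolation=cv2.INTER_CUBIC)
cv2.imwrite("pics/crop1.png",s)
```

```text
0.009 [479.9 310.1] [161.3  75.1] 70.0 [192. 202.]
0.022 [478.4 308.6] [159.8  74.4] 70.0 [192. 202.]
0.009 [499.8  29.1] [ 85.4 251.2] 7.1 [282. 200.]
0.022 [498.1  30.2] [ 84.6 248.7] 7.1 [282. 200.]
0.009 [ 523.9 -325.3] [159.9 159.7] 81.4 [395. 195.]
0.022 [ 522.  -320.8] [158.4 158.1] 81.4 [395. 195.]
0.009 [582.6 283.5] [126.8  46.8] 81.1 [201. 173.]
0.022 [580.1 282.2] [125.6  46.3] 81.1 [201. 173.]
0.009 [676.6 -46.3] [123.8 124.4] 1.6 [307. 145.]
0.022 [673.1 -44.4] [122.6 123.2] 1.6 [307. 145.]
```

View pics/crop1.png

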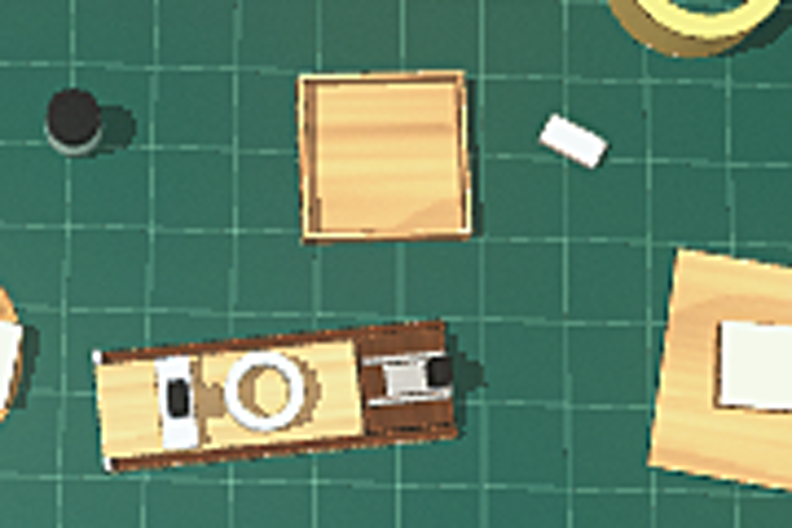

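The crop shows the tray at (385,155), the roll at (265,390) with its cast shadow, the stop grip at (178,398) and the lock knob at (440,370), which is nearly open. The holder comes out as 85x251 mm, which matches its given size. Its yaw is 7.1° and its origin is at about (498.6, 39.0) mm.

```bash
cat > go.py <<'E'
import sys
from h import *
H0=np.array([.4986,.0390]);YH=7.1
def H(u,v):
    a=np.radians(YH);return H0+np.array([np.cos(a)*u-np.sin(a)*v,np.sin(a)*u+np.cos(a)*v])/1000
def d(x,y,z,yaw):
    o=ctrl.get_obs();r=R.from_euler("xyz",o["eef_rot"]);T=R.from_euler("xyz",[np.pi,0,np.radians(yaw)])
    rv=(r.inv()*T).as_rotvec(degrees=True)/10
    w=np.array([x,y,z])-o["ee_pos"]
    print("yaw now",np.degrees(o["eef_rot"][2]).round(1),"shift now-axes",(r.inv().apply(w)/.03).round(2),"shift after turn",(T.inv().apply(w)/.03).round(2),"turn",rv.round(2),"t",round(o["time_s"],2))
E
python3 -c "
from go import *
d(*H(2.5,-4),.010,187.1)"
```

```text
yaw now 162.1 shift now-axes [-15.55 -12.07   6.51] shift after turn [ -9.   -17.51   6.5 ] turn [-0.01 -0.   -2.5 ] t 0.1
```

```bash
python3 -m inch '0.49 0 0 0 0 0 -0.84;0.49 0 0 0 0 0 -0.83;0.49 0 0 0 0 0 -0.83;0.49 -0.5 -1 0 0 0 0;0.49 -0.5 -1 0 0 0 0;0.49 -0.5 -1 0 0 0 0;0.49 -0.5 -1 0 0 0 0;0.49 -0.5 -1 0 0 0 0;0.49 -0.5 -1 0 0 0 0;0.49 -0.5 -1 0 0 0 0' 15
python3 -m inch '0.49 -0.5 -1 0 0 0 0;0.49 -0.5 -1 0 0 0 0;0.49 -0.5 -1 0 0 0 0;0.49 -0.5 -1 0 0 0 0;0.49 -0.5 -1 0 0 0 0;0.49 -0.5 -1 0 0 0 0;0.49 -0.5 -1 0 0 0 0;0.49 -0.5 -1 0 0 0 0;0.49 -0.5 -1 0.5 0 0 0;0.49 0 0 1 0 0 0'
python3 -c "
from go import *
d(*H(2.5,-4),.010,187.1)"
```

```text
time_s: 1.35
ee_pos: [0.2994, 0.3271, 0.2052]
eef_rot: [-3.141, -0.0, -3.017]
force: [-0.2, 0.6, -0.2]
grip_width: 0.0701
grip_force: 0.0
time_s: 2.6
ee_pos: [0.4676, 0.0755, 0.1602]
eef_rot: [-3.141, 0.002, -3.019]
force: [0.5, 0.7, -0.9]
grip_width: 0.0702
grip_force: 0.0
yaw now -173.0 shift now-axes [-0.95 -1.46  5.01] shift after turn [-0.96 -1.47  5.01] turn [-0.    0.01 -0.01] t 2.6
```

```bash
python3 -m inch '0.49 0 0 0 0 0 0;0.49 0 0 0 0 0 0' 
python3 -c "
from go import *
d(*H(2.5,-4),.010,187.1)"
```

```text
time_s: 2.85
ee_pos: [0.4667, 0.0773, 0.1614]
eef_rot: [-3.142, 0.001, -3.017]
force: [0.0, -1.3, 0.3]
grip_width: 0.07
grip_force: 0.0
yaw now -172.8 shift now-axes [-0.97 -1.53  5.05] shift after turn [-0.98 -1.53  5.05] turn [-0.    0.    0.01] t 2.85
```

```bash
python3 -m inch '0.49 -0.5 -0.8 0 0 0 0;0.49 -0.48 -0.73 0 0 0 0;0.49 0 0 1 0 0 0;0.49 0 0 1 0 0 0;0.49 0 0 1 0 0 0;0.49 0 0 0.4 0 0 0;0.49 0 0 0 0 0 0'
python3 - <<'E'
from go import *
d(*H(2.5,-4),.010,187.1)
c=camera("side");cv2.imwrite("pics/s1.png",cv2.resize(c["img"][150:310,170:370],(800,640))[:600])
E
```

```text
time_s: 3.72
ee_pos: [0.5016, 0.0353, 0.059]
eef_rot: [-3.142, 0.0, -3.017]
force: [0.6, -0.4, 1.0]
grip_width: 0.0701
grip_force: 0.0
yaw now -172.8 shift now-axes [0.   0.   1.63] shift after turn [0.   0.   1.63] turn [-0.    0.    0.01] t 3.73
```

View pics/s1.png

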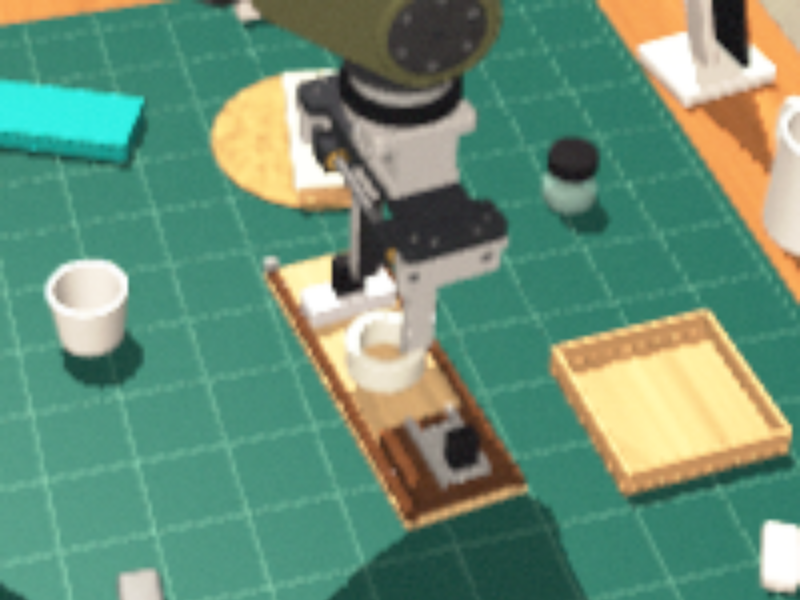

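The fingers straddle the roll at (385,350), with clearance to the stop carriage behind it. I'll descend and grip.

```bash
python3 -m inch '0.49 0 0 0.8 0 0 0;0.49 0 0 0.55 0 0 0;0.49 0 0 0.25 0 0 0;0.49 0 0 0 0 0 0'
python3 -m inch '-0.1 0 0 0 0 0 0;-0.1 0 0 0 0 0 0;-0.1 0 0 0 0 0 0;-0.1 0 0 0 0 0 0' 15
```

```text
time_s: 4.28
ee_pos: [0.5014, 0.0351, 0.0105]
eef_rot: [3.142, -0.0, -3.017]
force: [0.7, -0.2, -0.1]
grip_width: 0.07
grip_force: 0.0
time_s: 4.78
ee_pos: [0.5017, 0.0352, 0.011]
eef_rot: [-3.142, 0.001, -3.017]
force: [-1.1, 0.3, 6.0]
grip_width: 0.0557
grip_force: 15.0
```

```bash
python3 -m inch '-0.1 0 0 -0.8 0 0 0;-0.1 0 0 -1 0 0 0;-0.1 0 0 -0.8 0 0 0;-0.1 0 0 0 0 0 0'
python3 -c "
from go import *
d(.671,-.045,.016,187.1)"
```

```text
time_s: 5.28
ee_pos: [0.5021, 0.0351, 0.0897]
eef_rot: [-3.141, 0.003, -3.017]
force: [0.5, 0.7, -1.7]
grip_width: 0.0552
grip_force: 15.0
yaw now -172.9 shift now-axes [-5.25 -3.35  2.47] shift after turn [-5.26 -3.34  2.46] turn [-0.    0.02  0.  ] t 5.28
```

```bash
python3 -m inch '-0.1 -0.9 -0.55 0 0 0 0;-0.1 -0.9 -0.55 0 0 0 0;-0.1 -0.9 -0.55 0 0 0 0;-0.1 -0.9 -0.55 0 0 0 0;-0.1 -0.85 -0.55 0 0 0 0;-0.1 -0.8 -0.55 0 0 0 0;-0.1 0 0 0.8 0 0 0;-0.1 0 0 0.5 0 0 0;-0.1 0 0 0 0 0 0'
python3 - <<'E'
from go import *
d(.671,-.045,.010,187.1)
c=camera("side");cv2.imwrite("pics/s2.png",cv2.resize(c["img"][170:300,240:390],(690,598)))
E
```

```text
time_s: 6.4
ee_pos: [0.6689, -0.0433, 0.0475]
eef_rot: [3.141, -0.003, -3.017]
force: [-0.0, -0.3, -0.4]
grip_width: 0.0555
grip_force: 15.0
yaw now -172.9 shift now-axes [-0.07 -0.07  1.25] shift after turn [-0.06 -0.06  1.25] turn [ 0.   -0.02  0.  ] t 6.4
```

View pics/s2.png

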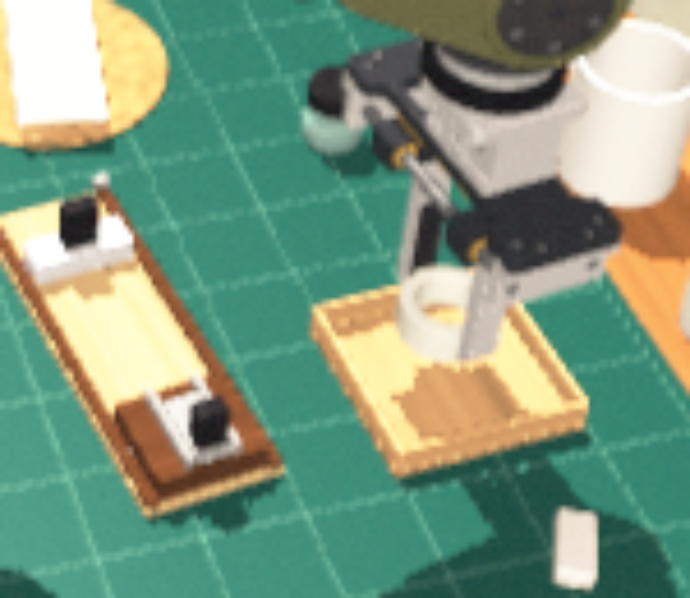

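The roll hangs over the tray centre, at (450,310) and about 40 mm up. I'll lower and release it.

```bash
python3 -m inch '-0.1 -0.05 0 0.6 0 0 0;-0.1 0 0 0.4 0 0 0;-0.1 0 0 0.2 0 0 0;-0.1 0 0 0 0 0 0;0.45 0 0 0 0 0 0;0.45 0 0 0 0 0 0;0.45 0 0 0 0 0 0;0.45 0 0 -0.6 0 0 0;0.45 0 0 -1 0 0 0;0.45 0 0 -1 0 0 0'
python3 -c "
from go import *
d(*H(0,34),.090,187.1)"
```

```text
time_s: 7.7
ee_pos: [0.6716, -0.0434, 0.0938]
eef_rot: [-3.141, 0.001, -3.017]
force: [0.2, -0.1, -0.5]
grip_width: 0.0681
grip_force: 0.0
yaw now -172.9 shift now-axes [5.38 4.57 0.12] shift after turn [5.38 4.57 0.13] turn [-0.    0.01  0.  ] t 7.7
```

```bash
python3 -c "
from go import *
d(*H(0.5,61),.028,187.1)"
python3 -m inch '0 0.9 0.9 0 0 0 0;0 0.9 0.9 0 0 0 0;0 0.9 0.9 0 0 0 0;0 0.9 0.9 0 0 0 0;0 0.9 0.9 0 0 0 0;0 0.9 0.9 0 0 0 0;0 0 0 0 0 0 0'
python3 -c "
from go import *
d(*H(0.5,61),.028,187.1)"
```

```text
yaw now -172.9 shift now-axes [5.37 5.48 2.19] shift after turn [5.37 5.47 2.19] turn [-0.    0.01  0.  ] t 7.7
time_s: 8.57
ee_pos: [0.4897, 0.0984, 0.0929]
eef_rot: [3.142, 0.001, -3.015]
force: [1.0, -0.4, -0.0]
grip_width: 0.0469
grip_force: 0.0
yaw now -172.8 shift now-axes [-0.06  0.03  2.16] shift after turn [-0.07  0.03  2.16] turn [0.   0.01 0.01] t 8.57
```

```bash
python3 -m inch '0 -0.06 0.03 0.9 0 0 0;0 0 0 0.8 0 0 0;0 0 0 0.45 0 0 0;0 0 0 0 0 0 0;-1 0 0 0 0 0 0;-1 0 0 0 0 0 0;-1 0 0 0 0 0 0;-1 0 0 0 0 0 0' 20
python3 -m inch '-1 0 0.4 0 0 0 0;-1 0 0.3 0 0 0 0;-1 0 0 0 0 0 0'
python3 -c "
from go import *
d(*H(0.5,90),.028,187.1)"
```

```text
time_s: 9.57
ee_pos: [0.4924, 0.0985, 0.0273]
eef_rot: [3.141, 0.001, -3.017]
force: [-0.4, 1.0, 3.0]
grip_width: 0.0138
grip_force: 20.0
time_s: 9.95
ee_pos: [0.4896, 0.1206, 0.0272]
eef_rot: [3.141, 0.001, -3.016]
force: [-0.9, 2.3, 6.0]
grip_width: 0.0138
grip_force: 20.0
yaw now -172.8 shift now-axes [ 0.02  0.27 -0.02] shift after turn [ 0.02  0.27 -0.03] turn [0.   0.   0.01] t 9.95
```

```bash
python3 -m inch '-1 0 0.2 0 0 0 0;-1 0 0 0 0 0 0'
python3 -m inch '-1 0 0.1 0 0 0 0;-1 0 0 0 0 0 0'
python3 -m inch '-1 0 0.07 0 0 0 0;-1 0 0 0 0 0 0'
python3 -m inch '-1 0 0.07 0 0 0 0;-1 0 0 0 0 0 0'
```

```text
time_s: 10.2
ee_pos: [0.4889, 0.1263, 0.0273]
eef_rot: [3.141, 0.001, -3.016]
force: [-1.1, 1.1, 5.6]
grip_width: 0.0138
grip_force: 20.0
time_s: 10.45
ee_pos: [0.4886, 0.129, 0.0273]
eef_rot: [3.141, 0.001, -3.016]
force: [-0.9, -0.4, 6.9]
grip_width: 0.0139
grip_force: 20.0
time_s: 10.7
ee_pos: [0.4885, 0.1294, 0.0272]
eef_rot: [-3.139, 0.0, -3.016]
force: [1.2, -16.0, 7.4]
grip_width: 0.0139
grip_force: 20.0
time_s: 10.95
ee_pos: [0.4885, 0.1297, 0.0273]
eef_rot: [-3.136, 0.0, -3.016]
force: [1.8, -32.4, 7.9]
grip_width: 0.0136
grip_force: 20.0
```

The stop is hard out: the force rose to 32 N and the measured v of 90.5–91 matches the expected 90. Next I'll release, lift, turn and go to the blank.

```bash
python3 -m inch '0 0 0 0 0 0 0;0 0 0 0 0 0 0;0 0 0 -0.7 0 0 0;0 0 0 -1 0 0 0;0 0 0 -1 0 0 0;1 0 0 0 0 0 0.9;1 0 0 0 0 0 0.9;1 0 0 0 0 0 0.9;1 0 0 0 0 0 0.9;1 0 0 0 0 0 0.9'
python3 -m inch '1 0 0 0 0 0 0.9;1 0 0 0 0 0 0.9;1 0 0 0 0 0 0.9;1 0 0 0 0 0 0.9;1 0 0 0 0 0 0.9;1 0 0 0 0 0 0.9;1 0 0 0 0 0 0.9;1 0 0 0 0 0 0'
python3 - <<'E'
from go import *
d(.5267,.2826,.013,79.2)
c=camera("top");cv2.imwrite("pics/t2.png",cv2.resize(c["img"][110:230,160:340],(792,528)))
E
```

```text
time_s: 12.2
ee_pos: [0.4877, 0.133, 0.1078]
eef_rot: [-3.142, -0.0, 2.476]
force: [0.1, 0.5, -0.1]
grip_width: 0.0924
grip_force: 0.0
time_s: 13.2
ee_pos: [0.4878, 0.1329, 0.1078]
eef_rot: [-3.141, -0.0, 1.383]
force: [0.1, -0.8, -0.3]
grip_width: 0.0943
grip_force: 0.0
yaw now 79.2 shift now-axes [5.15 0.34 3.16] shift after turn [5.15 0.34 3.16] turn [-0. -0.  0.] t 13.2
```

View pics/t2.png

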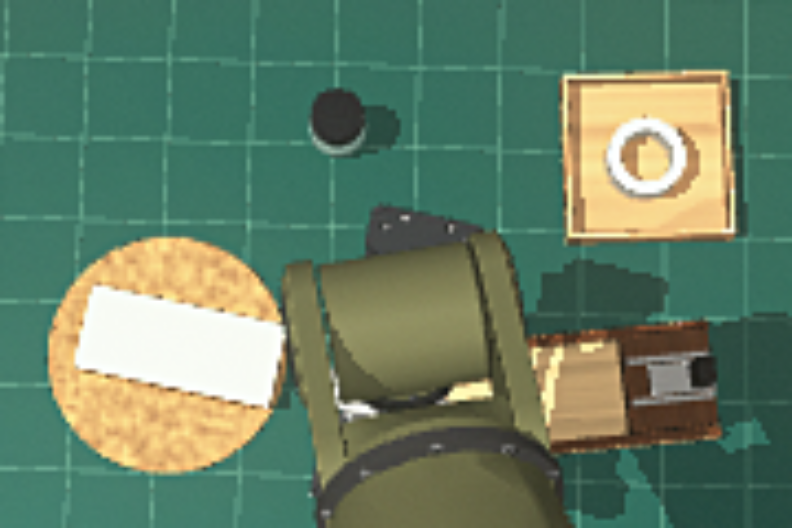

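The roll lies flat in the tray at (647,157), and the blank at (180,345) is undisturbed. I'll go to the blank.

```bash
python3 -m inch '1 0.95 0.06 0 0 0 0;1 0.95 0.06 0 0 0 0;1 0.95 0.06 0 0 0 0;1 0.9 0.06 0 0 0 0;1 0.9 0.06 0 0 0 0;1 0.5 0.04 0.8 0 0 0;1 0 0 0.8 0 0 0;1 0 0 0 0 0 0'
python3 -c "
from go import *
d(.5267,.2826,.013,79.2)"
```

```text
time_s: 14.25
ee_pos: [0.526, 0.282, 0.0582]
eef_rot: [-3.139, 0.002, 1.384]
force: [0.3, -0.6, 0.3]
grip_width: 0.094
grip_force: 0.0
yaw now 79.3 shift now-axes [0.03 0.02 1.51] shift after turn [0.02 0.02 1.51] turn [-0.02  0.01  0.01] t 14.25
```

```bash
python3 -m inch '1 0.02 0.02 0.8 0 0 0;1 0 0 0.5 0 0 0;1 0 0 0.2 0 0 0;1 0 0 0 0 0 0'
python3 -m inch '0 0 0 0 0 0 0;0 0 0 0 0 0 0;0 0 0 0 0 0 0;0 0 0 0 0 0 0' 25
python3 -m inch '0 0 0 -0.6 0 0 0;0 0 0 -1 0 0 0;0 0 0 -1 0 0 0;0 0 0 0 0 0 -0.9;0 0 0 0 0 0 -0.89;0 0 0 0 0 0 0'
python3 -c "
from go import *
d(*H(0,4.5),.016,97.1)"
```

```text
time_s: 14.75
ee_pos: [0.5279, 0.2826, 0.0152]
eef_rot: [3.142, -0.0, 1.381]
force: [0.4, 0.1, -0.6]
grip_width: 0.0942
grip_force: 0.0
time_s: 15.25
ee_pos: [0.5279, 0.2826, 0.0151]
eef_rot: [3.141, -0.0, 1.381]
force: [-0.4, -0.4, 1.1]
grip_width: 0.0597
grip_force: 25.0
time_s: 16.0
ee_pos: [0.5279, 0.2827, 0.094]
eef_rot: [3.141, -0.0, 1.693]
force: [0.2, 0.1, -1.1]
grip_width: 0.0598
grip_force: 25.0
yaw now 97.0 shift now-axes [-7.79 -1.96  2.6 ] shift after turn [-7.79 -1.97  2.6 ] turn [ 0.   -0.   -0.01] t 16.0
```

```bash
python3 -m inch '0 -1 -0.25 0 0 0 0;0 -1 -0.25 0 0 0 0;0 -1 -0.25 0 0 0 0;0 -1 -0.25 0 0 0 0;0 -1 -0.25 0 0 0 0;0 -1 -0.25 0 0 0 0;0 -1 -0.25 0 0 0 0;0 -0.75 -0.2 0 0 0 0;0 0 0 0 0 0 0'
python3 -c "
from go import *
d(*H(0,4.5),.018,97.1)"
```

```text
time_s: 17.12
ee_pos: [0.4983, 0.0437, 0.0935]
eef_rot: [3.141, 0.0, 1.688]
force: [0.3, -0.0, -0.1]
grip_width: 0.0601
grip_force: 25.0
yaw now 96.7 shift now-axes [-0.01 -0.01  2.52] shift after turn [-0.01 -0.01  2.52] turn [ 0.    0.   -0.04] t 17.12
```

```bash
python3 -m inch '0 0 0 0.9 0 0 -0.04;0 0 0 0.8 0 0 0;0 0 0 0.2 0 0 0;0 0 0 0 0 0 0'
python3 - <<'E'
from go import *
d(*H(0,4.5),.018,97.1)
a=camera("side")["img"][190:290,200:320];b=camera("top")["img"][150:250,230:350]
cv2.imwrite("pics/h.png",np.hstack([cv2.resize(a,(400,333)),cv2.resize(b,(400,333))]))
E
```

```text
time_s: 17.62
ee_pos: [0.4985, 0.0451, 0.0364]
eef_rot: [3.141, -0.0, 1.7]
force: [-0.3, -0.5, -1.7]
grip_width: 0.0597
grip_force: 25.0
yaw now 97.4 shift now-axes [-0.05 -0.02  0.61] shift after turn [-0.05 -0.02  0.61] turn [ 0.   -0.    0.03] t 17.62
```

View pics/h.png

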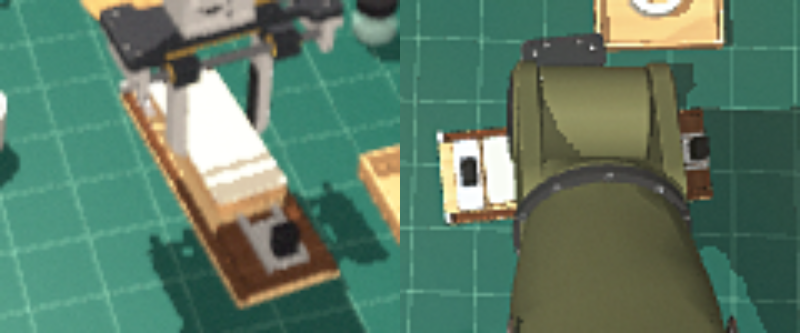

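The blank hovers square between the rails. In the right half its end is at about (500,172), with a gap to the carriage at (468,172). I'll lower it with a force check.

```bash
python3 -m inch '0 -0.04 -0.02 0.2 0 0 0.02;0 0 0 0.1 0 0 0;0 0 0 0 0 0 0'
python3 -m inch '0 0 0 0.15 0 0 0;0 0 0 0.1 0 0 0;0 0 0 0 0 0 0'
```

```text
time_s: 18.1
ee_pos: [0.4977, 0.0434, 0.0267]
eef_rot: [-3.141, -0.0, 1.697]
force: [-0.6, -0.3, -1.5]
grip_width: 0.0598
grip_force: 25.0
time_s: 18.48
ee_pos: [0.4976, 0.0434, 0.0191]
eef_rot: [-3.141, -0.0, 1.697]
force: [0.7, -0.1, 0.0]
grip_width: 0.0596
grip_force: 25.0
```

```bash
python3 -m inch '0 0 0 0.05 0 0 0;0 0 0 0 0 0 0;0.8 0 0 0 0 0 0;0.8 0 0 0 0 0 0;0.8 0 0 -0.8 0 0 0;0.8 0 0 -1 0 0 0;0.8 0 0 -1 0 0 0;0 0 0 0 0 0 0'
python3 -c "
from go import *
d(*H(0,-119),.100,97.1)"
```

```text
time_s: 19.48
ee_pos: [0.4989, 0.0434, 0.1039]
eef_rot: [3.138, 0.0, 1.697]
force: [-0.2, -0.4, -1.0]
grip_width: 0.0776
grip_force: 0.0
yaw now 97.2 shift now-axes [-4.11 -0.04  0.13] shift after turn [-4.11 -0.03  0.13] turn [0.02 0.   0.01] t 19.48
```

```bash
python3 -m inch '0 -0.9 0 0 0 0 0;0 -0.9 0 0 0 0 0;0 -0.9 0 0 0 0 0;0 -0.9 0 0 0 0 0;0 -0.5 -0.03 0 0 0 0;0 0 0 0 0 0 0'
python3 - <<'E'
from go import *
d(*H(0.3,-118),.038,97.1)
c=camera("side");np.savez("s3.npz",**c)
a=c["img"][190:290,200:320];b=camera("top")["img"][150:250,230:350]
cv2.imwrite("pics/h2.png",np.hstack([cv2.resize(a,(400,333)),cv2.resize(b,(400,333))]))
E
```

```text
time_s: 20.23
ee_pos: [0.5121, -0.0791, 0.1014]
eef_rot: [-3.141, -0.0, 1.696]
force: [0.4, -0.4, -0.1]
grip_width: 0.0471
grip_force: 0.0
yaw now 97.2 shift now-axes [0.03 0.05 2.11] shift after turn [0.03 0.05 2.11] turn [-0.   -0.    0.01] t 20.23
```

View pics/h2.png

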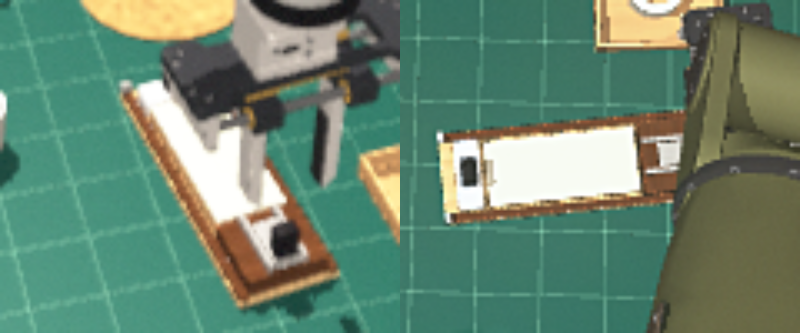

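The blank lies flat in the holder, spanning (487,165) to (638,165) in the right half, with gaps all round. I'll grip the knob next.

```bash
python3 -m inch '0 0.03 0.05 0.8 0 0 0;0 0 0 0.8 0 0 0;0 0 0 0.5 0 0 0;0 0 0 0 0 0 0;-1 0 0 0 0 0 0;-1 0 0 0 0 0 0;-1 0 0 0 0 0 0;-1 0 0 0 0 0 0' 20
python3 -m inch '-1 0.3 0 0 0 0 0;-1 0.3 0 0 0 0 0;-1 0.2 0 0 0 0 0;-1 0 0 0 0 0 0'
python3 -m inch '-1 0.1 0 0 0 0 0;-1 0 0 0 0 0 0'
python3 -m inch '-1 0.08 0 0 0 0 0;-1 0 0 0 0 0 0'
python3 -c "
from go import *
d(*H(0,-87),.038,97.1)"
```

```text
time_s: 21.32
ee_pos: [0.5142, -0.0777, 0.0394]
eef_rot: [3.14, 0.0, 1.697]
force: [0.8, 0.7, 3.6]
grip_width: 0.0199
grip_force: 20.0
time_s: 21.82
ee_pos: [0.5111, -0.0528, 0.0394]
eef_rot: [3.14, -0.0, 1.698]
force: [1.7, 2.3, 5.6]
grip_width: 0.0197
grip_force: 20.0
time_s: 22.08
ee_pos: [0.5107, -0.0501, 0.0394]
eef_rot: [3.14, 0.0, 1.698]
force: [0.9, 0.7, 5.3]
grip_width: 0.0199
grip_force: 20.0
time_s: 22.32
ee_pos: [0.5105, -0.0482, 0.0394]
eef_rot: [3.14, 0.001, 1.698]
force: [1.5, -3.1, 6.1]
grip_width: 0.0197
grip_force: 20.0
yaw now 97.3 shift now-axes [ 0.03 -0.03  0.05] shift after turn [ 0.03 -0.03  0.05] turn [0.01 0.   0.02] t 22.32
```

```bash
python3 -m inch '-1 0.08 0 0 0 0 0;-1 0 0 0 0 0 0'
python3 -m inch '-1 0.06 0 0 0 0 0;-1 0 0 0 0 0 0'
```

```text
time_s: 22.58
ee_pos: [0.5105, -0.0478, 0.0395]
eef_rot: [3.14, 0.004, 1.697]
force: [3.1, -18.9, 3.4]
grip_width: 0.0193
grip_force: 20.0
time_s: 22.82
ee_pos: [0.5104, -0.047, 0.0395]
eef_rot: [3.14, 0.005, 1.697]
force: [3.7, -28.0, 1.9]
grip_width: 0.0197
grip_force: 20.0
```

The lock is at its end stop. Now I'll release, back off to the side and take a final check.

```bash
python3 -m inch '0 0 0 0 0 0 0;0 0 0 0 0 0 0;0 0 0 -0.8 0 0 0;0 0 0 -1 0 0 0;0 0 0 -1 0 0 0;0 0 0 -1 0 0 0;0 -1 0 0 0 0 0;0 -1 0 0 0 0 0;0 -1 0 0 0 0 0;0 -1 0 0 0 0 0'
python3 -m inch '0 -1 0 0 0 0 0;0 -1 0 0 0 0 0;0 -1 0 0 0 0 0;0 -1 0 0 0 0 0;0 0 0 0 0 0 0;0 0 0 0 0 0 0'
python3 - <<'E'
from m import *
c=camera("top");scan(c)
cv2.imwrite("pics/f.png",cv2.resize(c["img"][100:240,160:440],(800,400)))
from go import H,H0,YH
for n in("top","side"):
    cc=camera(n);P=cloud(cc).reshape(-1,3);a=np.radians(YH);dd=(P[:,:2]-H0)*1000
    u=dd@[np.cos(a),np.sin(a)];v=dd@[-np.sin(a),np.cos(a)]
    for lo in(-45,0,45):
        for s in(-1,1):
            k=(abs(u-s*18)<8)&(abs(v-lo)<15);print(n,lo,s,(np.median(P[k,2])*1000).round(1))
    for nm,lo,hi in(("knob",-130,-60),("grip",60,110)):
        k=(abs(u)<14)&(v>lo)&(v<hi)&(P[:,2]>.045);print(nm,u[k].mean().round(1),v[k].mean().round(1),k.sum())
E
```

```text
time_s: 24.08
ee_pos: [0.5246, -0.1637, 0.1526]
eef_rot: [-3.141, -0.001, 1.698]
force: [0.7, 0.2, -0.6]
grip_width: 0.0473
grip_force: 0.0
time_s: 24.82
ee_pos: [0.5397, -0.2813, 0.1526]
eef_rot: [-3.141, -0.001, 1.698]
force: [0.1, 0.9, -0.4]
grip_width: 0.0469
grip_force: 0.0
white ctr 639.3 468.1 mean [639.7 466.8] size 8.4 159.0 longdir 0.3 z 21.5 n 73 px (np.int32(143), np.int32(151))
white ctr 691.0 -183.7 mean [ 690.7 -183. ] size 22.9 44.1 longdir 62.5 z 13.7 n 92 px (np.int32(350), np.int32(141))
white ctr 671.3 -43.0 mean [671.3 -43.1] size 52.6 53.4 longdir 61.7 z 27.8 n 134 px (np.int32(307), np.int32(145))
white ctr 530.1 -305.1 mean [ 532.2 -301.9] size 43.7 57.5 longdir -1.9 z 22.3 n 205 px (np.int32(391), np.int32(192))
white ctr 506.0 478.5 mean [506.3 478.9] size 21.4 40.5 longdir -57.7 z 21.6 n 34 px (np.int32(135), np.int32(191))
white ctr 501.8 12.3 mean [498.5  37.7] size 60.5 201.3 longdir -82.5 z 24.5 n 925 px (np.int32(288), np.int32(200))
white ctr 488.0 129.0 mean [486.6 129.1] size 23.7 62.9 longdir 6.6 z 23.4 n 116 px (np.int32(250), np.int32(202))
tall 
[... 942 characters left out ...]
[418.1 -38.8] size 18.5 30.8 longdir -89.0 z 3.7 n 33 px (np.int32(303), np.int32(226))
tray/jar ctr 688.5 177.3 mean [685.5 177. ] size 38.2 39.5 longdir -65.9 z 43.2 n 165 px (np.int32(236), np.int32(138))
tray/jar ctr 640.6 -16.9 mean [638.7 -21.4] size 79.1 154.6 longdir 48.2 z 18.9 n 169 px (np.int32(305), np.int32(148))
tray/jar ctr 672.9 -45.7 mean [668.2 -44.4] size 64.8 79.4 longdir -20.8 z 25.5 n 224 px (np.int32(307), np.int32(148))
top -45 -1 24.3
top -45 1 24.2
top 0 -1 24.4
top 0 1 24.3
top 45 -1 24.4
top 45 1 23.6
knob -0.2 -89.6 34
grip 0.4 90.9 38
side -45 -1 23.2
side -45 1 23.3
side 0 -1 23.9
side 0 1 23.5
side 45 -1 23.7
side 45 1 23.2
knob -1.1 -92.8 57
grip -0.1 88.5 43
```

View pics/f.png

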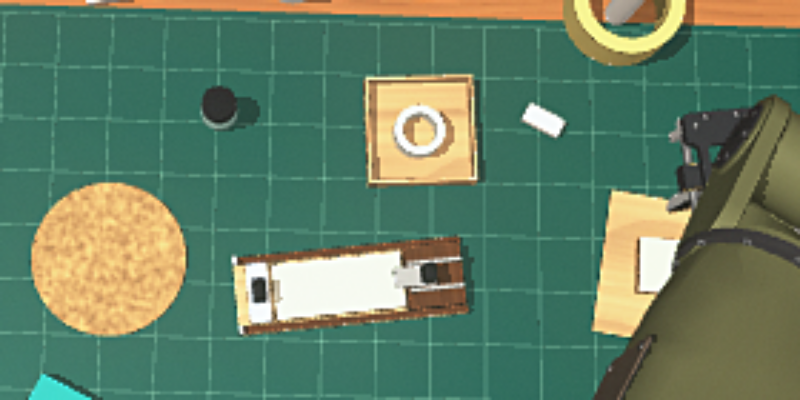

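The final view shows the tongue over the blank's edge at (405,275), the stop fully out at (258,290) and the roll in the tray at (420,130). The jar, the eraser and the short blank are in place. The knob travelled 30 mm.

```bash
python3 -c "
from station import ticket
print(ticket.hand_in())"
```

```text
the job is handed in; nothing more can be done
None
```

I handed the job in at about 25 s of the 67 s limit: the roll is flat in the tray, the stop is hard out, the long blank lies flat in the holder and the lock is fully home, with the short blank, ink jar and eraser undisturbed; no verdict came back.

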